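# Clamp the jar on the shaker

### The job

Clamp the pink-banded jar that stands in the shaker, by pushing with the fingers: push the blue tab with the back of a finger to swing the clamp strap over the jar until it stops, then push the red cam lever all the way down. Do not pick up, tip or shift the jar or anything around the shaker, and finish clear of everything.

Things in the scene. Friction and masses are not known exactly. Their poses are not given: they have to be found in the camera images.
- shaker: white bench jar shaker 150 x 230 mm, fixed; grey deck 34 mm above the worktop. Origin: centre of its underside, on the worktop; z up, -x its front (roughly to the robot). In its frame: jar nest at x=0, y=0; strap's upright pivot axis at x=0, y=+80 mm; thin steel stop post (top 106 mm up) at x=+21, y=-79 mm
- strap (a joint): swing of the steel clamp strap, rad: 0 = home over the jar at its stop; grows to 1.75 as it opens to the shaker's front. At angle q it points along (-sin q, -cos q) in the shaker's frame. Friction 0.2 N m (about 1.5 N at the tab); stays where left
- strap_pivot (a point): point on the strap's pivot axis, level with the strap's top (106 mm up). The strap is 26 mm wide, reaches 160 mm from the axis, its underside 98 mm above the worktop
- strap_tab (a point): centre of the blue upright finger tab near the strap's free end, 143 mm from the pivot axis, 126 mm above the worktop; the tab is 32 mm long along the strap, 9 mm thick, from the strap's top (106 mm) to 146 mm above the worktop. Push its side, at right angles to the strap
- lever (a joint): red cam lever riding on the strap, rad. 0 = released: rises 50 degrees above level, leaning towards the strap's pivot; grows as it is pushed down towards that pivot, to its stop at 0.84 (2 degrees above level). Friction 0.25 N m (about 4 N at its end); stays where left. Going down it lowers the pad on the jar
- lever_axle (a point): the lever's axle: on the strap, 80 mm from the strap's pivot axis (over the jar's centre when the strap is home), 120 mm above the worktop. The axle is level and at right angles to the strap
- lever_tip (a point): centre of the round end of the red lever, 66 mm from the axle; the red grip is a round bar 15 mm thick and covers the outer 36 mm
- pad: black rubber pressure pad under the strap, 32 mm wide, beneath the lever axle; origin at the centre of its underside, which is 3 mm above the jar's lid with the lever released, and is pressed on the lid by the lever
- jar: loose white screw jar with a pink band, 65 mm wide, 50 mm high, standing in the nest of the shaker; origin at the centre of its underside, 34 mm above the worktop; its lid's top is at 84 mm
- nest (a point): centre of the jar's nest at deck height (34 mm); the nest is a dark steel ring 69 mm inside, 81 mm outside, 14 mm high
- small_jar: loose white screw jar with an orange-brown band, 53 mm wide, 40 mm high, on the worktop beside the shaker; origin at the centre of its underside
- dropper: loose amber dropper bottle, 33 mm wide, 102 mm high, on the worktop beside the shaker; origin at the centre of its underside
- blue_jar: loose white screw jar with a blue band, 61 mm wide, 46 mm high, standing aside; origin at the centre of its underside
- dropper_b: loose amber dropper bottle, 33 mm wide, 102 mm high, standing aside; origin at the centre of its underside
- glass: loose small clear beaker, 62 mm wide, 71 mm high, standing aside; origin at the centre of its underside
There are look-alikes about, which are no part of the job. What is shaped like the jar but yellow is not meant.

How it is judged (in metres and radians):
On the way, in this order (a step that is already met when the one before it is completed fails the run):
1. the strap is swung home over the jar, the lever still up (value of joint strap below 0.07 rad and value of joint lever below 0.5 rad), for 0.2 s.
2. the lever is pushed right down (value of joint lever above 0.76 rad and value of joint strap below 0.07 rad), for 0.2 s.
At the end, for the whole second after the job is handed in: Strap within 0.07 rad of its stop over the jar, lever at 0.76 rad or more (stop at 0.84), pad pressing the jar's lid with at least 1.5 N, jar at rest, upright within 0.06 rad and within 6 mm of the nest's centre (all of step 2 and contact force between pad and jar above 1.5 N and horizontal distance between jar and nest below 0.006 m and angle between jar's own z axis and vertical below 0.06 rad and linear speed of jar below 0.02 m/s); the robot touches nothing.
It fails at once if the lever is pushed down while the strap is not over the jar (value of joint lever above 0.5 rad and value of joint strap above 0.12 rad).
It fails at once if the jar is lifted, tipped or taken out of its nest (z of jar in the frame of nest above 0.006 m or horizontal distance between jar and nest above 0.008 m or angle between jar's own z axis and vertical above 0.12 rad).
It fails at once if the robot presses on the jar itself (contact force between any of the fingers, the arm and jar above 4 N).
It fails at once if the arm or the gripper's body, instead of the fingers, pushes the shaker, strap or lever (contact force between the arm and shaker above 5 N).
It fails at once if a neighbouring thing is shifted, lifted or knocked over (distance of any of small_jar, dropper, blue_jar, dropper_b, glass from where it was at the start of the episode above 0.015 m or angle between any of small_jar, dropper, blue_jar, dropper_b, glass's own z axis and vertical above 0.3 rad).
It also fails if it takes over 54 s, if anything falls off the work surface, if the arm or the gripper's body presses on something with over 40 N, if the wrist force passes 120 N, or if a joint passes its speed limit or range.

### The arm

A 7-joint arm with a two-finger parallel gripper is mounted at the origin on a cart in front of the work surface, level with it; the furniture and walls round the work are solid. World frame = base frame: x ahead of the robot, y to its left, z up, the work surface at z = 0. Lengths are in mm, angles in rad, forces in N, time in s.
With the tool pointing down it reaches from about 400 to 900 mm from the base axis. Payload 5.5 kg.
Tool frame: the origin (TCP) lies at the very end of the fingers, on their centre line; the grasp point (between the pads) lies 19 mm behind it; z points along the fingers, y is the line along which they close (so a half turn about z gives the same grasp; the last joint's range is limited). The gripper opens to 92 mm and grips with 3 to 60 N. Pads are 19 mm wide; open, the fingers measure 130 mm over their backs; the gripper's body (75 mm by 190 mm) begins 47 mm behind the grasp point.
Start: joints at [-1.066, 0.501, -0.427, 1.55, 0.221, 1.138, -0.21], TCP at [155.604, 631.1, 226.729] pointing down, gripper open.
Joint ranges: [-2.88, 2.88], [-0.31, 2.03], [-1.54, 1.56], [0.2, 2.42], [-1.41, 4.55], [0.19, 2.02], [-2.57, 2.57]. Speed limits (rad/s): [2.57, 2.57, 3.14, 3.14, 3.14, 3.14, 3.14].

### API

Orientations are given as a unit quaternion [w, x, y, z].
In Python, from workcell import ctrl, read_camera, camera_info, workorder gives the robot as it stands. The module is installed in compiled form; this text tells all that it offers.
- The arm moves only by the tool jog_arm, never from a script. Its argument "series" is one flat list of numbers, 6 for each row, row after row: the shift along the tool's x, y, z in cm, then the turn, a rotation vector about the tool's x, y, z in rad. In form: [tx, ty, tz, wx, wy, wz, tx, ty, tz, wx, wy, wz, ...]. A call has exactly 5 rows; each row is the pose to reach, as a shift and turn from the pose commanded when the call began, along the tool's axes at that moment; what a row does not reach only later rows make up. A row lasts 1/10 s, in which the tool goes at most 50 mm and 8.59 degrees, less where a joint would pass 70% of its speed; a pose out of reach is approached as far as the arm can. A call with a gripper value outside its range is refused whole. "fingers" is the opening, from -1 (shut) to 1 (fully open), set as the call begins (left out, the last holds). The fingers move at their own pace and stop on an object; "squeeze" is the grip in N (left out, the last holds). Time passes only in rows, so rows that repeat a pose let the fingers close, or fill a call up. It gives the time, the measured TCP pose, the force, the opening and the grip force at its end, in the units of the state.
- ctrl.get_obs(): the state, without advancing time (a new reading comes with each control period).
- read_camera(name): name is "side" or "top" or "wrist"; returns the picture (384x512x3 uint8, red, green, blue); there is no depth.
- camera_info(name): a dict with "K" (3x3 intrinsics, pixels), "k1" (the pictures are not rectified: a ray, as slopes to the right and down, at radius r is drawn at 1 + k1 r^2 times it, then the intrinsics apply), "eye" and "attitude" of the camera in the world. Camera axes: x right, y up, looking along -z (the intrinsics and any distortion apply to the point x, -y, -z); pixel columns grow to the right and rows downward; lengths in mm; the calibration is good to about 2 mm. A picture is of the moment at which its call begins: read the wrist's pose just before it. camera_info takes no time and is no camera call; for the wrist camera it gives the pose at the moment of the call.
- workorder.close_job(): hands the job in; it is judged then, once.
The state is a dict: "time_s": time; "joint_pos": joint angles; "qvel": joint speeds; "effort": joint torques, N m; "tcp_pos": TCP position; "tool_rot": TCP orientation; "contact_force": force on the tool from outside, world axes, zero at the start; "wrist_torque": the same for the moment, N m; "opening": finger opening in mm; "grasp_force": force on a finger pad.
Only numpy, scipy, OpenCV 4.12 (cv2) and the standard library are available. Lean on these libraries where they do the work, as an engineer would, in place of code of your own. Each camera call takes 0.05 s, during which the arm holds its last target. There are 200 camera calls.

## Working session

There is one attempt and no reset: what is moved stays moved. The work goes in short steps, Python scripts to look and compute and a tool call to move; the robot and the scene stay as the last step left them, time stands still between calls to the robot, and variables do not carry over. Pictures are saved under pics/ and viewed, at most 10 in all, crops included, and the job is handed in when it is done.

Besides the shell and the picture viewer there is one more tool, called after "Call:" in YAML: its name, and indented under it one key for each argument. jog_arm: Moves the arm, as the interface text tells. Its arguments: {"type":"object","properties":{"series":{"type":"array"},"fingers":{"type":"number"},"squeeze":{"type":"number"}},"required":["series"]}

```bash
mkdir -p pics
python3 - <<'E'
from workcell import ctrl, read_camera, camera_info
import cv2
o=ctrl.get_obs();print({k:o[k] for k in('time_s','tcp_pos','tool_rot','opening')})
for n in('side','top','wrist'):
    i=camera_info(n);print(n,i)
    if n!='wrist': cv2.imwrite(f'pics/{n}0.png',cv2.resize(read_camera(n)[:,:,::-1],(800,600),interpolation=cv2.INTER_CUBIC))
E
```

```text
{'time_s': 0.0, 'tcp_pos': array([155.51542429, 630.38825727, 225.67531023]), 'tool_rot': array([-1.55282981e-04,  1.20584922e-01,  9.92702525e-01, -9.74813738e-04]), 'opening': 91.64175930141735}
side {'K': array([[371.27244698,   0.        , 255.98268749],
       [  0.        , 371.27244698, 184.30882373],
       [  0.        ,   0.        ,   1.        ]]), 'k1': -0.04574804431317928, 'eye': array([ 614.9209908 , -805.03701002,  807.13766126]), 'attitude': array([0.90385916, 0.42718035, 0.01454806, 0.01854525])}
top {'K': array([[488.45642378,   0.        , 258.90707896],
       [  0.        , 488.45642378, 188.62242763],
       [  0.        ,   0.        ,   1.        ]]), 'k1': -0.21474418639460796, 'eye': array([-398.02956327,   26.89242196, 1608.6500336 ]), 'attitude': array([-0.67616381, -0.19925505,  0.19927591,  0.68072685])}
wrist {'K': array([[329.26321861,   0.        , 247.50394823],
       [  0.        , 329.26321861, 190.8235362 ],
       [  0.        ,   0.        ,   1.        ]]), 'k1': 0.017360019358129496, 'eye': array([ 78.5453717 , 648.85218087, 383.90284113]), 'attitude': array([ 0.77862334, -0.11681327, -0.08991423,  0.60993097])}
```

View pics/top0.png

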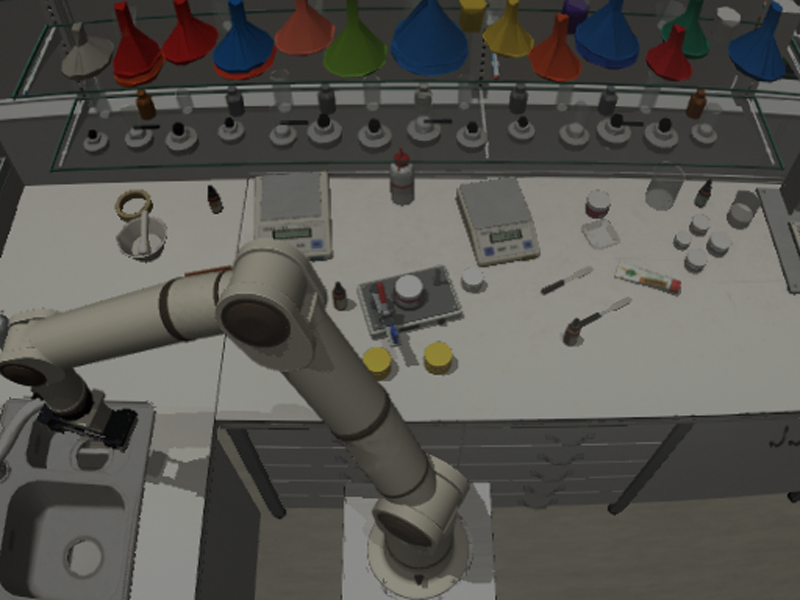

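View pics/side0.png

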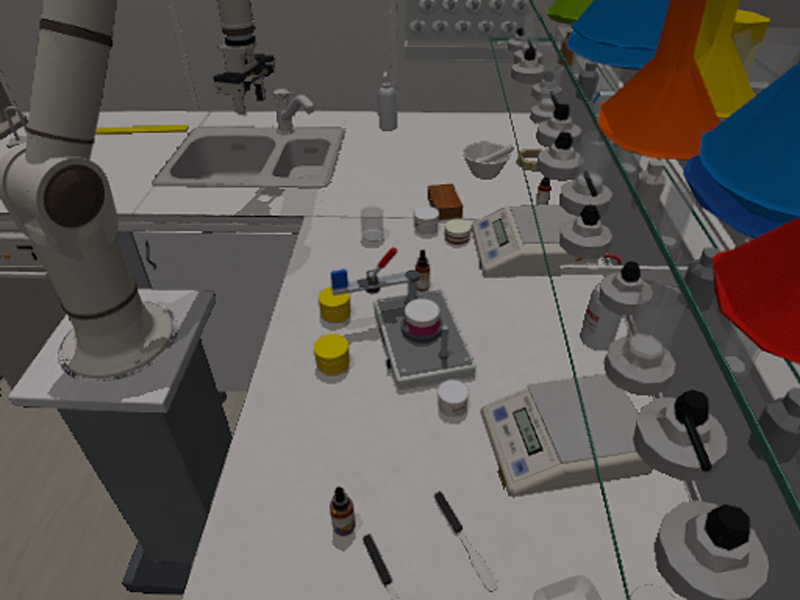

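The top view shows the shaker at about (410,298) of 800x600, with the strap open towards the robot. The side view shows the pink jar at (422,320), the blue tab at (340,278), the red lever at (385,260), the dropper beside the pivot and the small jar at (452,398). I'll enlarge both.

Run:
```python
from workcell import read_camera
import cv2
for n,(x,y,w,h) in dict(side=(195,140,130,130),top=(195,155,130,97)).items():
    c=read_camera(n)[y:y+h,x:x+w,::-1]; f=600/130 if n=='side' else 6
    c=cv2.convertScaleAbs(c,alpha=1.4,beta=10)
    im=cv2.resize(c,None,fx=f,fy=f,interpolation=cv2.INTER_CUBIC)
    for k in range(0,w,10): cv2.putText(im,str(x+k),(int(k*f),8),0,.3,(0,255,0));cv2.line(im,(int(k*f),10),(int(k*f),14),(0,255,0))
    for k in range(10,h,10): cv2.putText(im,str(y+k),(0,int(k*f)+3),0,.3,(0,255,0));cv2.line(im,(20,int(k*f)),(24,int(k*f)),(0,255,0))
    cv2.imwrite(f'pics/{n}1.png',im)
```

```text
(no output)
```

View pics/side1.png

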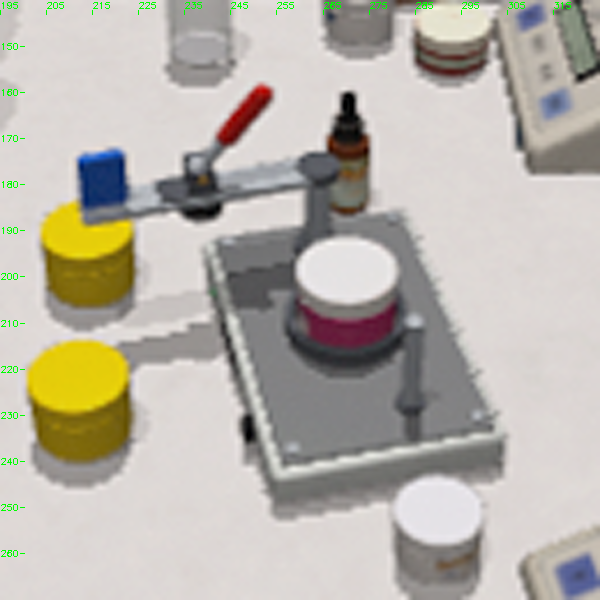

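View pics/top1.png

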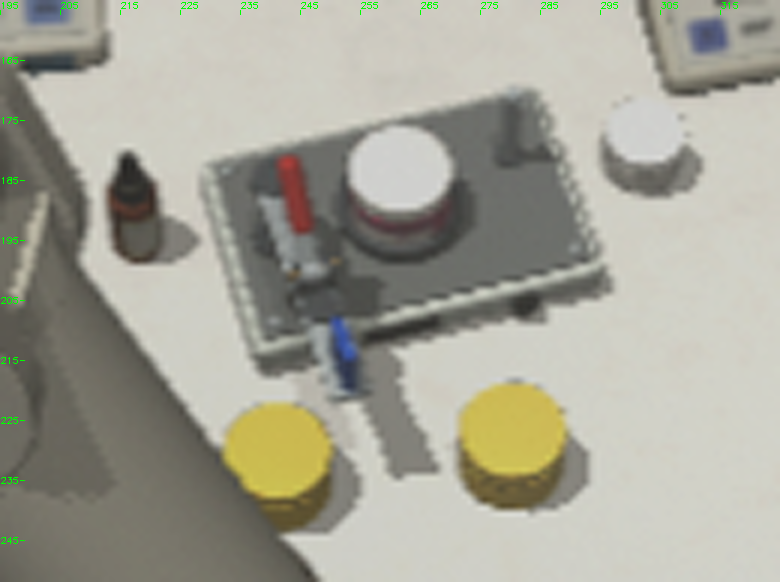

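Side crop: lid centre at (347,272), post top (414,320), tab (103,181), lever tip (265,93). Top crop: lid (400,169), tab (344,357), lever tip (289,160). Now I'll fit the shaker pose and the strap angle.

```bash
cat > h.py <<'E'
import numpy as np
from scipy.spatial.transform import Rotation as R
from workcell import camera_info
def proj(P,i):
    q=np.array(i['attitude']);C=R.from_quat(q[[1,2,3,0]]).inv().apply(np.atleast_2d(P)-i['eye'])
    s=np.c_[C[:,0]/-C[:,2],-C[:,1]/-C[:,2]];r2=(s**2).sum(1,keepdims=True)
    s=s*(1+i['k1']*r2);K=i['K'];return s*[K[0,0],K[1,1]]+[K[0,2],K[1,2]]
def ray(px,i):
    K=i['K'];d=(np.array(px)-[K[0,2],K[1,2]])/[K[0,0],K[1,1]];s=d.copy()
    for _ in range(20): s=d/(1+i['k1']*(s@s))
    return i['eye'],R.from_quat(np.array(i['attitude'])[[1,2,3,0]]).apply([s[0],-s[1],-1])
def onz(px,i,z):
    e,d=ray(px,i);return e+d*(z-e[2])/d[2]
E
cat > fit.py <<'E'
from h import *
from scipy.optimize import least_squares
def pts(q,l=0):
    e=np.deg2rad(50)-l
    u=np.array([-np.sin(q),-np.cos(q),0]);p=np.array([0,80,0])
    d=dict(lid=(0,0,84),post=(21,-79,106),piv=(0,80,106),tab=p+143*u+[0,0,126],axle=p+80*u+[0,0,120],
      tip=p+(80-66*np.cos(e))*u+[0,0,120+66*np.sin(e)])
    for a in(1,-1):
        for b in(1,-1): d[f'c{a}{b}']=(75*a,115*b,32)
    return d
S=dict(lid=(347,272),post=(414,321),piv=(319,165),tab=(103,181),tip=(265,93),**{'c-1-1':(275,478),'c1-1':(505,437),'c11':(402,213),'c-11':(205,243)})
T=dict(lid=(400,169),post=(514,93),tab=(344,357),tip=(289,160),**{'c11':(207,168),'c1-1':(533,93),'c-1-1':(605,262),'c-11':(258,348)})
si,ti=camera_info('side'),camera_info('top')
ob=[(si,k,(np.array(v)+.5)/(600/130)-.5+[195,140]) for k,v in S.items()]+[(ti,k,(np.array(v)+.5)/6-.5+[195,155]) for k,v in T.items()]
def W(x,P): return R.from_euler('z',x[2]).apply(np.atleast_2d(P))+[x[0],x[1],0]
def res(x):
    d=pts(x[3]);return np.concatenate([(proj(W(x,d[k]),i)[0]-p)*(.4 if k[0]=='c' else 1) for i,k,p in ob])
s=least_squares(res,[600,0,0,1.5],loss='soft_l1');x=s.x
if __name__=='__main__':
    print(x);r=res(x).reshape(-1,2)
    for (i,k,p),e in zip(ob,r): print('S' if i is si else 'T',k,e.round(1))
    for k,v in pts(x[3]).items(): print(k,W(x,v)[0].round(0))
    print('home',{k:W(x,v)[0].round(0) for k,v in pts(0).items() if k in('tab','tip')})
    f=lambda c,z,i,off,sc:onz((np.array(c)+.5)/sc-.5+off,i,z).round()
    print('dropper',f((348,205),0,si,[195,140],600/130),f((140,258),0,ti,[195,155],6),'small',f((437,525),40,si,[195,140],600/130),f((645,130),40,ti,[195,155],6))
    print('yellow',[f(c,50,ti,[195,155],6) for c in((278,450),(512,428))])
E
python3 fit.py
```

```text
[6.10317685e+02 1.34069148e+01 2.60188297e-01 1.52904020e+00]
S lid [ 0.  -0.8]
S post [-0.1  0. ]
S piv [-0.1  0.2]
S tab [ 0.1 -0.7]
S tip [-0.7  0.5]
S c-1-1 [-0.4 -0.2]
S c1-1 [ 0.4 -0.2]
S c11 [ 0.6 -0.8]
S c-11 [-0.2 -0.8]
T lid [ 0.3 -0.5]
T post [ 0.1 -0.2]
T tab [ 0.2 -0.9]
T tip [0.3 0.9]
T c11 [-0.5 -0.8]
T c1-1 [ 0.5 -0.9]
T c-1-1 [0.3 0.3]
T c-11 [-0.2  0.2]
lid [610.  13.  84.]
post [651. -58. 106.]
piv [590.  91. 106.]
tab [453.  48. 126.]
axle [513.  67. 120.]
tip [554.  80. 171.]
c11 [653. 144.  32.]
c1-1 [712. -78.  32.]
c-11 [508. 105.  32.]
c-1-1 [ 567. -117.   32.]
home {'tab': array([627., -47., 126.]), 'tip': array([599.,  54., 171.])}
dropper [609. 180.  -0.] [596. 183.   0.] small [ 666. -158.   40.] [ 666. -145.   40.]
yellow [array([429.,  89.,  50.]), array([443., -52.,  50.])]
```

```bash
cat > mv.py <<'E'
import sys,json
from h import *
from workcell import ctrl
def rows(targets):  # (x,y,z,angle deg of tool y), tool down
    o=ctrl.get_obs();q=np.array(o['tool_rot']);A=R.from_quat(q[[1,2,3,0]]);out=[]
    print('tcp',o['tcp_pos'].round(1),'F',o['contact_force'].round(1),'t',round(o['time_s'],2),'open',round(o['opening']),'yang',np.rad2deg(np.arctan2(*A.as_matrix()[[1,0],1])).round(1),'j7',o['joint_pos'][6].round(2))
    for x,y,z,a in targets:
        a=np.deg2rad(a);yy=np.array([np.cos(a),np.sin(a),0]);zz=np.array([0,0,-1.]);B=R.from_matrix(np.c_[np.cross(yy,zz),yy,zz])
        out.append(np.r_[A.inv().apply(np.array([x,y,z])-o['tcp_pos'])/10,(A.inv()*B).as_rotvec()].round(2))
    for r in out: print(r.tolist())
def strap(q,off=23.5,rad=143,z=118,P=(590.3,91),yaw=.2602):
    w=R.from_euler('z',yaw);u=w.apply([-np.sin(q),-np.cos(q),0]);t=w.apply([np.cos(q),-np.sin(q),0])
    p=np.array([*P,0])+rad*u-off*t;return p[0],p[1],z,np.rad2deg(np.arctan2(t[1],t[0]))
E
python3 -c "
from mv import *
rows([strap(1.53,45,z=226)])"
```

```text
tcp [155.6 630.7 226.1] F [-0.4 -0.3 -0. ] t 0.2 open 92 yang 76.2 j7 -0.21
[-40.56, -45.52, 0.06, -0.0, 0.0, 2.6]
```

Call:
jog_arm:
  series: [-8,-9,0,0,0,0.15,-16,-18,0,0,0,0.3,-24,-27,0,0,0,0.45,-32,-36,0,0,0,0.6,-40.5,-45.5,0,0,0,0.75]
  fingers: -1
  squeeze: 10

```text
time_s: 0.7
tcp_pos: [272.8, 408.0, 226.7]
tool_rot: [-0.0, 0.479, 0.878, 0.0]
contact_force: [1.1, 0.6, -0.2]
opening: 56.4
grasp_force: 0.0
```

```bash
python3 -c "
from mv import *
rows([strap(1.53,45,z=226)])"
```

```text
tcp [272.8 408.  226.7] F [ 1.1  0.6 -0.2] t 0.7 open 56 yang 32.8 j7 -0.52
[-35.67, -3.07, 0.06, -0.0, -0.0, 1.84]
```

Call:
jog_arm:
  series: [-5,-0.4,0,0,0,0.15,-10,-0.8,0,0,0,0.3,-15,-1.2,0,0,0,0.45,-20,-1.7,0,0,0,0.6,-25,-2.1,0,0,0,0.75]

```text
time_s: 1.2
tcp_pos: [391.5, 188.1, 227.0]
tool_rot: [-0.0, 0.767, 0.642, 0.0]
contact_force: [1.8, 1.0, -0.3]
opening: 16.5
grasp_force: 0.0
```

```bash
python3 -c "
from mv import *
rows([strap(1.53,45,z=226)])"
```

```text
tcp [391.5 188.1 227. ] F [ 1.8  1.  -0.3] t 1.2 open 16 yang -10.1 j7 -0.68
[-8.64, 6.51, 0.1, 0.0, -0.0, 1.09]
```

Call:
jog_arm:
  series: [-3,2.2,0,0,0,0.15,-6,4.4,0,0,0,0.3,-8.6,6.5,0,0,0,0.45,-8.6,6.5,0,0,0,0.6,-8.6,6.5,0,0,0,0.75]

```text
time_s: 1.7
tcp_pos: [440.8, 92.8, 226.7]
tool_rot: [0.0, 0.949, 0.315, -0.0]
contact_force: [-0.7, 0.3, -0.2]
opening: 0.3
grasp_force: 0.0
```

Call:
jog_arm:
  series: [0,0,0,0,0,0.15,0,0,0,0,0,0.3,0,0,0,0,0,0.34,0,0,0,0,0,0.34,0,0,0,0,0,0.34]

```text
time_s: 2.2
tcp_pos: [440.3, 94.2, 226.7]
tool_rot: [-0.0, 0.988, 0.155, -0.0]
contact_force: [0.3, 0.3, -0.9]
opening: 0.4
grasp_force: 0.0
```

Run:
```python
from mv import *
from workcell import read_camera
import cv2
rows([strap(1.53,45,z=226),strap(1.53,40)])
im=np.vstack([cv2.resize(read_camera('side')[110:240,180:340,::-1],(640,520),interpolation=cv2.INTER_CUBIC)])
cv2.imwrite('pics/s2.png',cv2.convertScaleAbs(im,alpha=1.3))
```

```text
tcp [440.3  94.2 226.7] F [ 0.3  0.3 -0.9] t 2.2 open 0 yang -72.2 j7 -1.5
[-0.07, 0.26, 0.07, -0.0, 0.0, 0.01]
[-0.07, 0.76, 10.87, -0.0, 0.0, 0.01]
```

View pics/s2.png

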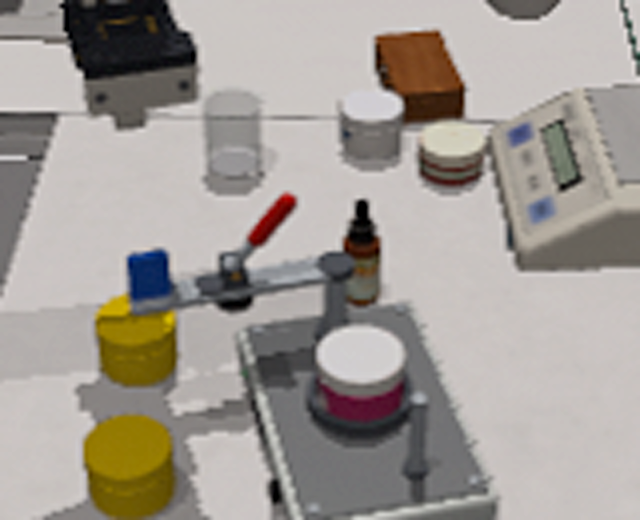

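The picture shows the gripper above and behind the tab, with the strap and everything else unmoved. I'll descend beside the tab.

Call:
jog_arm:
  series: [0,0.2,3.5,0,0,0,-0.1,0.4,7,0,0,0,-0.1,0.4,10.5,0,0,0,-0.1,0.4,10.9,0,0,0,-0.1,0.4,10.9,0,0,0]

```text
time_s: 2.75
tcp_pos: [440.0, 89.9, 117.3]
tool_rot: [0.0, 0.988, 0.155, -0.001]
contact_force: [0.1, 0.5, 0.4]
opening: 0.5
grasp_force: 0.0
```

Run:
```python
from mv import *
from workcell import read_camera
import cv2
rows([strap(1.53,23.5),strap(1.49),strap(1.45),strap(1.41),strap(1.37)])
im=cv2.resize(read_camera('side')[110:240,180:340,::-1],(640,520),interpolation=cv2.INTER_CUBIC)
cv2.imwrite('pics/s3.png',cv2.convertScaleAbs(im,alpha=1.3))
```

```text
tcp [440.   89.9 117.3] F [0.1 0.5 0.4] t 2.75 open 1 yang -72.2 j7 -1.45
[0.06, 2.0, -0.07, 0.0, 0.0, 0.01]
[-0.02, 2.57, -0.07, 0.0, 0.0, -0.03]
[-0.09, 3.15, -0.07, -0.0, 0.0, -0.07]
[-0.13, 3.73, -0.07, -0.0, 0.0, -0.11]
[-0.15, 4.3, -0.07, -0.0, 0.0, -0.15]
```

View pics/s3.png

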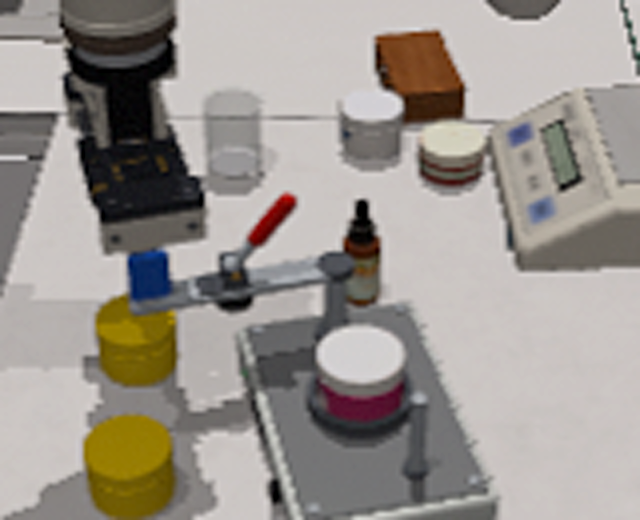

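The fingers are now behind the blue tab, with the body above it. I'll push.

Call:
jog_arm:
  series: [0.1,1.4,0,0,0,0,0.1,2,0,0,0,0,0,2.6,0,0,0,-0.03,-0.1,3.1,0,0,0,-0.07,-0.1,3.7,0,0,0,-0.11]

```text
time_s: 3.3
tcp_pos: [452.3, 55.3, 119.5]
tool_rot: [-0.0, 0.978, 0.209, 0.002]
contact_force: [-0.5, 1.7, 2.8]
opening: 0.7
grasp_force: 0.8
```

Run:
```python
from mv import *
rows([strap(q) for q in (1.33,1.25,1.17,1.09,1.01)])
```

```text
tcp [452.3  55.3 119.5] F [-0.5  1.7  2.8] t 3.3 open 1 yang -65.8 j7 -1.26
[-0.39, 1.18, 0.15, -0.0, -0.0, -0.08]
[-0.44, 2.33, 0.14, 0.0, -0.0, -0.16]
[-0.4, 3.49, 0.14, 0.0, -0.0, -0.24]
[-0.26, 4.64, 0.15, 0.0, -0.0, -0.32]
[-0.04, 5.78, 0.15, 0.0, -0.0, -0.4]
```

Call:
jog_arm:
  series: [-0.3,1.2,0,0,0,-0.08,-0.4,2.3,0,0,0,-0.16,-0.4,3.5,0,0,0,-0.24,-0.3,4.6,0,0,0,-0.32,0,5.8,0,0,0,-0.4]

```text
time_s: 3.8
tcp_pos: [475.5, 1.8, 119.3]
tool_rot: [-0.0, 0.916, 0.4, 0.001]
contact_force: [-0.8, 0.9, 1.3]
opening: 0.7
grasp_force: 0.9
```

Run:
```python
from mv import *
from workcell import read_camera
import cv2
rows([strap(q) for q in (.95,.87,.79,.71,.63)])
im=cv2.resize(read_camera('side')[110:240,180:340,::-1],(640,520),interpolation=cv2.INTER_CUBIC)
cv2.imwrite('pics/s4.png',cv2.convertScaleAbs(im,alpha=1.3))
```

```text
tcp [475.5   1.8 119.3] F [-0.8  0.9  1.3] t 3.8 open 1 yang -42.8 j7 -0.75
[-0.07, 0.83, 0.13, 0.0, -0.0, -0.06]
[-0.14, 1.99, 0.13, 0.0, -0.0, -0.14]
[-0.12, 3.15, 0.14, 0.0, -0.0, -0.22]
[-0.02, 4.3, 0.14, 0.0, -0.0, -0.3]
[0.19, 5.44, 0.14, 0.0, -0.0, -0.38]
```

View pics/s4.png

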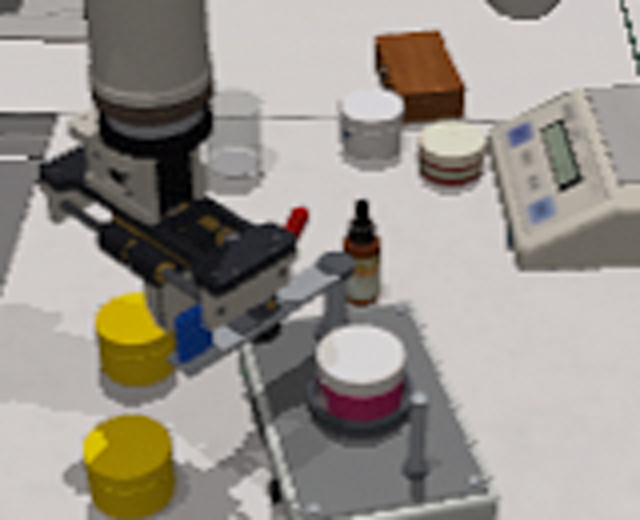

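The strap is swinging with the finger on the tab, and the lever is still up. I'll continue.

Call:
jog_arm:
  series: [0,1.1,0,0,0,-0.08,-0.1,2.2,0,0,0,-0.15,-0.1,3.2,0,0,0,-0.22,0,4.3,0,0,0,-0.3,0.2,5.4,0,0,0,-0.38]

```text
time_s: 4.35
tcp_pos: [515.9, -33.3, 118.9]
tool_rot: [0.0, 0.825, 0.565, 0.001]
contact_force: [-1.0, 1.0, -0.1]
opening: 0.6
grasp_force: 0.8
```

Run:
```python
from mv import *
rows([strap(q) for q in (.56,.48,.4,.32,.24)])
```

```text
tcp [515.9 -33.3 118.9] F [-1.   1.  -0.1] t 4.35 open 1 yang -21.1 j7 -0.32
[-0.15, 1.1, 0.09, 0.0, -0.0, -0.07]
[-0.21, 2.25, 0.09, 0.0, -0.0, -0.15]
[-0.18, 3.41, 0.09, 0.0, -0.0, -0.23]
[-0.06, 4.56, 0.09, 0.0, -0.0, -0.31]
[0.15, 5.7, 0.09, 0.0, -0.0, -0.39]
```

Call:
jog_arm:
  series: [-0.1,1.1,0,0,0,-0.07,-0.2,2.2,0,0,0,-0.15,-0.2,3.4,0,0,0,-0.23,-0.1,4.5,0,0,0,-0.31,0.2,5.7,0,0,0,-0.39]

```text
time_s: 4.85
tcp_pos: [569.5, -52.8, 118.8]
tool_rot: [0.0, 0.7, 0.714, -0.0]
contact_force: [-0.7, -0.5, -0.6]
opening: 0.4
grasp_force: 0.8
```

Run:
```python
from mv import *
rows([strap(q) for q in (.16,.12,.08,.04,0)])
```

```text
tcp [569.5 -52.8 118.8] F [-0.7 -0.5 -0.6] t 4.85 open 0 yang 1.2 j7 0.06
[-0.11, 1.17, 0.08, 0.0, 0.0, -0.08]
[-0.15, 1.75, 0.08, 0.0, 0.0, -0.12]
[-0.16, 2.33, 0.08, 0.0, 0.0, -0.16]
[-0.15, 2.9, 0.08, 0.0, 0.0, -0.2]
[-0.12, 3.48, 0.08, 0.0, 0.0, -0.24]
```

Now the slow final push to the stop.

Call:
jog_arm:
  series: [-0.1,0.9,0,0,0,-0.07,-0.1,1.5,0,0,0,-0.12,-0.1,2.1,0,0,0,-0.16,-0.1,2.7,0,0,0,-0.2,-0.1,3.2,0,0,0,-0.24]

```text
time_s: 5.35
tcp_pos: [601.6, -53.5, 118.9]
tool_rot: [0.0, 0.61, 0.792, -0.0]
contact_force: [-0.5, -0.7, 0.5]
opening: 0.3
grasp_force: 0.7
```

Call:
jog_arm:
  series: [0,0.1,0,0,0,0,0,0.2,0,0,0,0,0,0.3,0,0,0,0,0,0.4,0,0,0,0,0,0.5,0,0,0,0]

```text
time_s: 5.85
tcp_pos: [605.4, -52.0, 117.9]
tool_rot: [-0.0, 0.61, 0.792, -0.001]
contact_force: [-6.3, -2.2, 4.7]
opening: 0.3
grasp_force: 3.2
```

Run:
```python
from mv import *
rows([strap(0)])
```

```text
tcp [605.4 -52.  117.9] F [-6.3 -2.2  4.7] t 5.85 open 0 yang 14.8 j7 0.27
[-0.09, -0.13, -0.01, -0.0, -0.0, -0.0]
```

The force is rising at the expected place, so this is the stop. A touch more, then I'll back off, rise and look.

Call:
jog_arm:
  series: [0,0.2,0,0,0,0,0,0.3,0,0,0,0,0,0.3,0,0,0,0,0,0.3,0,0,0,0,0,0.3,0,0,0,0]

```text
time_s: 6.35
tcp_pos: [605.5, -52.0, 117.7]
tool_rot: [-0.002, 0.61, 0.792, -0.003]
contact_force: [-13.3, -2.1, 11.1]
opening: 0.4
grasp_force: 6.7
```

Call:
jog_arm:
  series: [0,-1,0,0,0,0,0,-3,0,0,0,0,0,-4,-3,0,0,0,0,-4,-7,0,0,0,0,-4,-11,0,0,0]

```text
time_s: 6.85
tcp_pos: [569.9, -60.9, 228.5]
tool_rot: [-0.0, 0.61, 0.792, 0.0]
contact_force: [1.4, 0.5, -0.1]
opening: 0.6
grasp_force: 0.0
```

Call:
jog_arm:
  series: [0,-4,0,0,0,0,0,-8,0,0,0,0,0,-12,0,0,0,0,0,-12,0,0,0,0,0,-12,0,0,0,0]

```text
time_s: 7.35
tcp_pos: [454.5, -92.0, 228.2]
tool_rot: [0.001, 0.61, 0.792, 0.001]
contact_force: [0.3, -0.1, 0.3]
opening: 0.9
grasp_force: 0.0
```

Run:
```python
from mv import *
from workcell import read_camera
import cv2
rows([strap(0)])
a=cv2.resize(read_camera('side')[140:270,195:325,::-1],(400,400),interpolation=cv2.INTER_CUBIC)
b=cv2.resize(read_camera('top')[150:260,205:315,::-1],(400,400),interpolation=cv2.INTER_CUBIC)
cv2.imwrite('pics/s5.png',cv2.convertScaleAbs(np.hstack([a,b]),alpha=1.3))
from fit import pts,W,x,si,ti
d=pts(0)
for k in('tab','tip','piv','axle'):print(k,((proj(W(x,d[k]),si)[0]-[195,140])*400/130).round(),((proj(W(x,d[k]),ti)[0]-[205,150])*400/110+[400,0]).round())
```

```text
tcp [454.5 -92.  228.2] F [ 0.3 -0.1  0.3] t 7.35 open 1 yang 14.8 j7 0.39
[-0.07, 15.46, 11.05, 0.0, 0.0, -0.0]
tab [248. 188.] [666.  81.]
tip [220.  79.] [564.  78.]
piv [211. 109.] [530. 123.]
axle [231. 149.] [606.  98.]
```

View pics/s5.png

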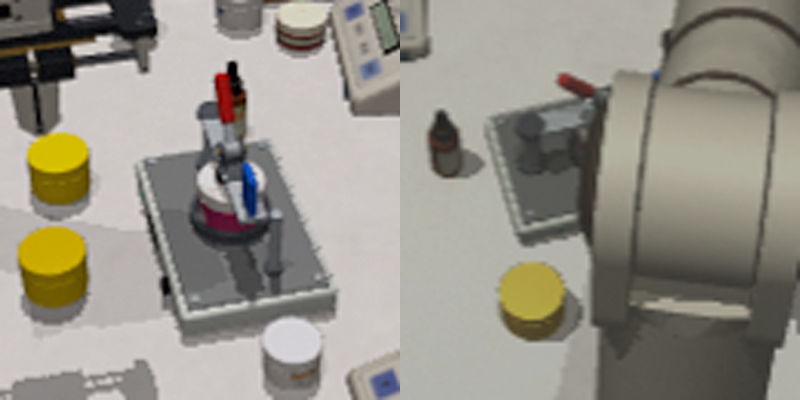

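The strap is home: the tab and lever tip lie where the model predicts (248,188 and 220,79), the lever is up and the jar unmoved. Next I go above the lever.

Run:
```python
from mv import *
rows([strap(0,0,80-35,z=228),strap(0,0,80-35,z=190)])
```

```text
tcp [455.8 -91.5 228.2] F [-0.9  0.1  0.2] t 7.45 open 0 yang 14.9 j7 0.39
[9.68, 17.68, 0.05, 0.0, 0.0, -0.0]
[9.68, 17.68, 3.85, 0.0, 0.0, -0.0]
```

Call:
jog_arm:
  series: [2,3.6,0,0,0,0,4,7.2,0,0,0,0,6,10.8,0,0,0,0,8,14.4,0,0,0,0,9.7,17.7,0,0,0,0]

```text
time_s: 7.95
tcp_pos: [603.0, 50.3, 227.2]
tool_rot: [-0.0, 0.609, 0.793, 0.001]
contact_force: [0.7, 0.4, -1.4]
opening: 0.2
grasp_force: 0.0
```

Call:
jog_arm:
  series: [0,0,0,0,0,0,0,0,1,0,0,0,0,0,2,0,0,0,0,0,3,0,0,0,0,0,3.5,0,0,0]

```text
time_s: 8.45
tcp_pos: [599.3, 45.9, 190.9]
tool_rot: [-0.001, 0.61, 0.792, -0.001]
contact_force: [-0.1, 0.1, -0.7]
opening: 0.7
grasp_force: 0.0
```

Run:
```python
from mv import *
from workcell import read_camera
import cv2
rows([strap(0,0,80-h,z=z) for h,z in((35,190),(37,178),(40,170),(43,162),(46,154),(49,146),(51,138),(52,130),(52,126))])
a=cv2.resize(read_camera('side')[100:250,180:330,::-1],(600,600),interpolation=cv2.INTER_CUBIC)
cv2.imwrite('pics/s6.png',cv2.convertScaleAbs(a,alpha=1.3))
```

```text
tcp [599.3  45.9 190.9] F [-0.1  0.1 -0.7] t 8.45 open 1 yang 14.8 j7 0.08
[0.09, 0.29, 0.09, -0.0, -0.0, -0.0]
[0.29, 0.29, 1.29, -0.0, -0.0, -0.0]
[0.59, 0.3, 2.09, -0.0, -0.0, -0.0]
[0.89, 0.3, 2.89, -0.0, -0.0, -0.0]
[1.19, 0.3, 3.69, -0.0, -0.0, -0.0]
[1.49, 0.3, 4.49, -0.0, -0.0, -0.0]
[1.69, 0.3, 5.29, -0.0, -0.0, -0.0]
[1.79, 0.3, 6.09, -0.0, -0.0, -0.0]
[1.79, 0.3, 6.49, -0.0, -0.0, -0.0]
```

View pics/s6.png

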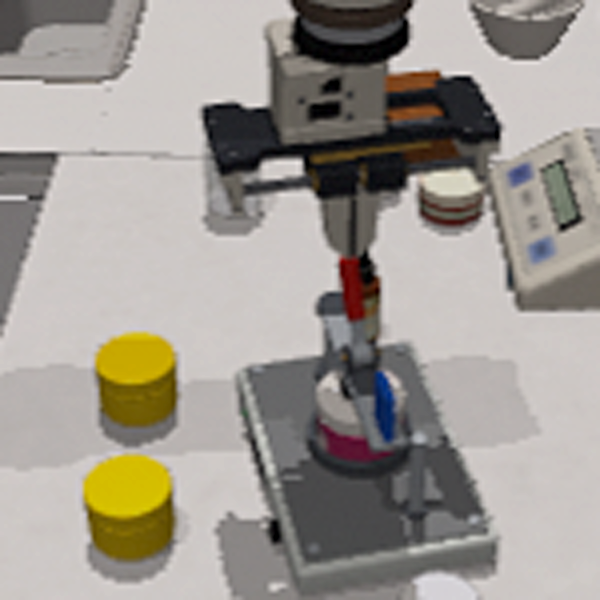

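The closed fingers are right over the lever's red end at (350,255). I'll press down along its arc.

Call:
jog_arm:
  series: [0.1,0.3,0.5,0,0,0,0.3,0.3,1.3,0,0,0,0.6,0.3,2.1,0,0,0,0.9,0.3,2.9,0,0,0,1.2,0.3,3.7,0,0,0]

```text
time_s: 9.0
tcp_pos: [603.7, 64.0, 158.2]
tool_rot: [0.002, 0.609, 0.793, 0.004]
contact_force: [2.8, 6.6, 8.5]
opening: 0.7
grasp_force: 4.3
```

Run:
```python
from mv import *
rows([strap(0,0,80-h,z=z) for h,z in((49,146),(51,138),(52,130),(52,126))])
```

```text
tcp [603.7  64.  158.2] F [2.8 6.6 8.5] t 9.0 open 1 yang 15.0 j7 0.06
[-0.15, -0.61, 1.22, 0.01, -0.0, 0.0]
[0.05, -0.62, 2.02, 0.01, -0.0, 0.0]
[0.15, -0.63, 2.82, 0.01, -0.0, 0.0]
[0.15, -0.63, 3.22, 0.01, -0.0, 0.0]
```

The lever's slope pushes the compliant arm towards the pivot. I'll lift, shift back towards the axle, and measure the lever angle from the red grip.

Call:
jog_arm:
  series: [0,0,-1,0,0,0,0,0,-2,0,0,0,-0.5,-0.3,-2.5,0,0,0,-1,-0.3,-2.5,0,0,0,-1,-0.3,-2.5,0,0,0]

```text
time_s: 9.5
tcp_pos: [600.3, 46.9, 180.8]
tool_rot: [0.0, 0.611, 0.792, -0.0]
contact_force: [-0.2, -0.9, -0.6]
opening: 0.3
grasp_force: 0.0
```

```bash
cat > lev.py <<'E'
from fit import *
from workcell import read_camera
import cv2
def look():
    im=read_camera('side').astype(int);m=(im[...,0]>110)&(im[...,1]<60)&(im[...,2]<60);m[:130]=0;m[230:]=0;m[:,:235]=0;m[:,300:]=0
    yx=np.argwhere(m);print('red n',len(yx),'x',yx[:,1].min(),yx[:,1].max(),yx[:,1].mean().round(1),'y',yx[:,0].min(),yx[:,0].max(),yx[:,0].mean().round(1))
    for l in(0,.2,.4,.6,.75,.84):
        d=pts(0,l);t,a=np.array(d['tip']),np.array(d['axle']);print(l,'tip',proj(W(x,t),si)[0].round(1),'inner',proj(W(x,a+(t-a)*.5),si)[0].round(1))
    print(W(x,pts(0)['piv'])[0])
E
python3 - <<'E'
from mv import *
rows([strap(0,0,80-h,z=z) for h,z in((36,180),(43,154))])
import lev;lev.look()
E
```

```text
tcp [600.3  46.9 180.8] F [-0.2 -0.9 -0.6] t 9.5 open 0 yang 14.7 j7 0.08
[0.11, 0.17, 0.08, 0.0, 0.0, -0.0]
[0.82, 0.17, 2.68, 0.0, 0.0, -0.0]
red n 16 x 264 268 266.1 y 166 173 170.1
0 tip [266.6 165.7] inner [268.3 177. ]
0.2 tip [265.9 166.5] inner [267.9 177.4]
0.4 tip [265.3 168.1] inner [267.6 178.1]
0.6 tip [264.9 170.4] inner [267.4 179.2]
0.75 tip [264.7 172.6] inner [267.3 180.3]
0.84 tip [264.7 174.1] inner [267.3 181.1]
[589.73668392  90.71423904 106.        ]
```

Call:
jog_arm:
  series: [-0.2,0.1,0.6,0,0,0,-0.2,0.1,1.2,0,0,0,-0.2,0.1,1.8,0,0,0,-0.1,0.1,2.4,0,0,0,0,0.1,3,0,0,0]

```text
time_s: 10.05
tcp_pos: [601.0, 49.7, 150.1]
tool_rot: [-0.0, 0.61, 0.793, -0.0]
contact_force: [-1.7, 1.2, 5.9]
opening: 0.8
grasp_force: 2.7
```

Run:
```python
from mv import *
rows([strap(0,0,80-h,z=z) for h,z in((35,150),(36,146),(43,126))])
import lev;lev.look()
```

```text
tcp [601.   49.7 150.1] F [-1.7  1.2  5.9] t 10.05 open 1 yang 14.9 j7 0.07
[-0.23, 0.03, 0.01, -0.0, -0.0, -0.0]
[-0.13, 0.03, 0.41, -0.0, -0.0, -0.0]
[0.56, 0.03, 2.41, -0.0, -0.0, -0.0]Traceback (most recent call last):
  File "<stdin>", line 3, in <module>
  File "lev.py", line 6, in look
    yx=np.argwhere(m);print('red n',len(yx),'x',yx[:,1].min(),yx[:,1].max(),yx[:,1].mean().round(1),'y',yx[:,0].min(),yx[:,0].max(),yx[:,0].mean().round(1))
                                                ~~~~~~~~~~~^^
    return umr_minimum(a, axis, None, out, keepdims, initial, where)
ValueError: zero-size array to reduction operation minimum which has no identity
```

Clean vertical push now (6 N). I'll continue down.

Call:
jog_arm:
  series: [0.1,0,0.5,0,0,0,0.3,0,1,0,0,0,0.5,0,1.4,0,0,0,0.6,0,1.8,0,0,0,0.7,0,2.2,0,0,0]

```text
time_s: 10.6
tcp_pos: [599.7, 56.9, 129.9]
tool_rot: [0.0, 0.61, 0.793, 0.001]
contact_force: [-2.8, -0.5, 12.0]
opening: 0.6
grasp_force: 5.7
```

Run:
```python
from mv import *
rows([strap(0,0,80-h,z=z) for h,z in((45,130),(45,126))])
```

```text
tcp [599.7  56.9 129.9] F [-2.8 -0.5 12. ] t 10.6 open 1 yang 14.9 j7 0.06
[0.04, -0.03, -0.01, 0.0, -0.0, -0.0]
[0.04, -0.03, 0.39, 0.0, -0.0, -0.0]
```

Call:
jog_arm:
  series: [0,0,0.3,0,0,0,0,0,0.6,0,0,0,0,0,0.9,0,0,0,0,0,1,0,0,0,0,0,1,0,0,0]

```text
time_s: 11.1
tcp_pos: [600.3, 57.3, 127.5]
tool_rot: [0.001, 0.61, 0.793, 0.001]
contact_force: [-22.1, -0.8, 57.2]
opening: 0.4
grasp_force: 29.0
```

Firmly at the stop. I'll retract straight up and away.

Call:
jog_arm:
  series: [0,0,-0.5,0,0,0,0,0,-1.5,0,0,0,0,0,-4,0,0,0,0,0,-8,0,0,0,0,0,-12,0,0,0]

```text
time_s: 11.6
tcp_pos: [598.7, 56.0, 239.0]
tool_rot: [-0.001, 0.61, 0.793, -0.001]
contact_force: [1.1, -0.3, -0.0]
opening: 0.3
grasp_force: 0.0
```

Call:
jog_arm:
  series: [0,-4,-1,0,0,0,0,-8,-1,0,0,0,0,-12,-1,0,0,0,0,-16,-1,0,0,0,0,-16,-1,0,0,0]

```text
time_s: 12.1
tcp_pos: [439.5, 13.5, 247.8]
tool_rot: [-0.001, 0.611, 0.792, -0.002]
contact_force: [0.2, -0.4, 0.3]
opening: 0.6
grasp_force: 0.0
```

Run:
```python
from mv import *
rows([strap(0)])
import lev,cv2
a=cv2.resize(lev.read_camera('side')[140:270,195:325,::-1],(600,600),interpolation=cv2.INTER_CUBIC)
cv2.imwrite('pics/s7.png',cv2.convertScaleAbs(a,alpha=1.3))
lev.look()
```

```text
tcp [439.5  13.5 247.8] F [ 0.2 -0.4  0.3] t 12.1 open 1 yang 14.7 j7 0.15
[-10.64, 14.31, 12.92, -0.0, 0.0, -0.0]
red n 33 x 263 268 265.8 y 172 181 176.5
0 tip [266.6 165.7] inner [268.3 177. ]
0.2 tip [265.9 166.5] inner [267.9 177.4]
0.4 tip [265.3 168.1] inner [267.6 178.1]
0.6 tip [264.9 170.4] inner [267.4 179.2]
0.75 tip [264.7 172.6] inner [267.3 180.3]
0.84 tip [264.7 174.1] inner [267.3 181.1]
[589.73668392  90.71423904 106.        ]
```

View pics/s7.png

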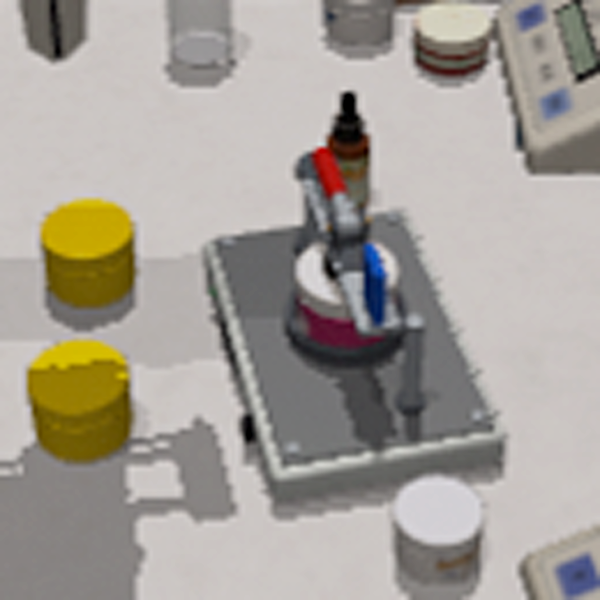

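The lever lies down towards the pivot (red tip at about (322,155)), the tab is at (374,283) where home is predicted, the jar is in its nest and the neighbours haven't moved. I'll hand in.

```bash
python3 -c "
from workcell import workorder
print(workorder.close_job())"
```

```text
the job is handed in; nothing more can be done
None
```

I handed the job in after about 12 s of the 54 s: the strap is home over the pink-banded jar, the lever is pressed down to its stop, and the arm is clear with nothing seen shifted; the hand-in returned no verdict, and the pad's force on the lid could not be measured.

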